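Hold a pellet holder on the stop of a spectrometer's slide mount

TASK

Draw the pellet holder (the plate with the round ring and the narrow tab) straight up out of the card rack by its tab, keep it upright, and lower it into the grooved slide mount of the spectrometer, either face forward. Press it down against the sprung shutter plunger until its foot sits squarely on the hard stop ledges, firmly but without forcing it, and finish while still holding it pressed there: if you let go, the plunger lifts it and the beam shutter closes. Leave the two film holders in the rack and do not push the dishes, vials, die or spatula about.

Things in the scene. Friction and masses are not known exactly. Their poses are not given: they have to be found in the camera images.
- pellet_holder: Aluminium sample plate to load, 55 to 100 g: 51 mm wide (x), 4 mm thick (y), 76 mm tall, with a grip tab on top 30 mm wide, 8 mm thick, 70 to 90 mm above the foot. A round steel ring 34 mm across, 14 mm thick in all, stands out of both faces, centred 36 mm above the foot. Origin: centre of the foot (lower edge), z up. Its side edges, outer 5 mm, run in the grooves of rack and mount.
- pellet_holder_tab (a point): Middle of the pellet holder's tab, 80 mm above its foot; same axes as the plate. Grasp here from above, across the 8 mm thickness (plate's y); fingertips more than 55 mm above the foot clear the ring and the mount.
- film_holder_a: A bystander in the rack: the same 51 x 4 x 76 mm plate, but with a rectangular window instead of the ring and a tab as wide as the plate (51 mm, 8 mm thick, up to 90 mm). Origin: centre of the foot. Leave it in its slot.
- film_holder_b: The second film holder, identical to film_holder_a. Leave it in its slot.
- rack: Fixed grey card rack, 70 (x) by 144 mm (y), 48 mm high, five upright slots 25 mm apart along y; the three plates stand at y = -50, 0 and +50 mm in any order, width along x, foot 8 mm above the table. Slots are 6 mm wide for the 4 mm plates; a plate is free once its foot is 48 mm above the table. Origin: centre of the underside, on the table.
- spectrometer: Fixed cream and blue-grey instrument, 220 mm wide (y), 350 mm deep (x), 136 mm high. Its front (-x, towards the robot) has a recess 116 mm wide, floor 73 mm above the table, between two 136 mm high shoulders; in it stands the aluminium slide mount. Origin: on the table right under the mount's centre; the housing behind runs from x = 75 to 285 mm.
- mount_stop (a point): Centre of the slide mount at the hard stop's level, 88 mm above the table. A seated plate has its foot's centre here, width along this x, thickness along y (half round is as good). Two uprights at x = +-27 to 33 mm; grooves 6.4 mm wide (y), 54 mm apart inside for the 51 mm width, up to 40 mm above this point, then flaring 5 mm outwards up to 49 mm above it.
- stop_ledges: The two steel stop ledges of the mount, under the two ends of the plate's foot (x = +-15 to 27 mm), upper faces flush at the mount_stop level. Origin between them, at mount_stop. Rigid.
- plunger_top (a point): Top of the sprung steel plunger, 10 mm in diameter, in the middle of the mount between the ledges; it stands 12 mm above the ledges when free and is pressed straight down by the plate's foot. It carries the beam shutter blade.
- shutter_plunger (a joint): Travel of the plunger in m: 0 free, 0.012 when the plate sits on the stop ledges. Spring without catch: 6 N to start it, 9.6 N at 0.012; any push above 10 N goes onto the ledges.
- petri_a: Bystander: closed clear Petri dish, 91 mm across, 16 mm high, in front of the spectrometer. Origin: centre of underside.
- petri_b: Bystander: the same kind of dish, behind the rack.
- vial_a: Bystander: amber sample vial, 27 mm across, 56 mm tall, upright in front of the rack. Origin: centre of underside.
- vial_b: Bystander: the second vial, identical.
- pellet_die: Bystander: steel pellet die, 46 mm across at its foot, 72 mm tall, behind the rack. Origin: centre of underside.
- spatula: Bystander: flat steel spatula, 155 mm long (its x), 4 mm thick, lying in front of the spectrometer. Origin: centre of underside.

How it is judged (in metres and radians):
On the way, in this order (a step that is already met when the one before it is completed fails the run):
1. The pellet holder is drawn up out of the rack, held by the fingers, its foot clear above the slots (z of pellet_holder in the frame of rack above 0.05 m and contact force between the fingers and pellet_holder above 1 N), for 0.1 s.
2. The pellet holder is in the grooves of the slide mount, upright, its foot down near the free plunger (horizontal distance between pellet_holder and mount_stop below 0.004 m and z of pellet_holder in the frame of mount_stop between -0.005 and 0.03 m and angle between pellet_holder's own z axis and vertical below 0.12 rad), for 0.05 s.
At the end, for the whole second after the job is handed in: Pellet holder in the mount (centre within 4 mm, upright within 0.06 rad, aligned within 0.15), foot within 1.5 mm of the stop ledges and pressing them by over 1 N, plunger in over 10.5 mm, at rest, pressed by the fingers with over 2 N; both film holders down in their slots (horizontal distance between pellet_holder and mount_stop below 0.004 m and z of pellet_holder in the frame of mount_stop between -0.003 and 0.0015 m and angle between pellet_holder's own z axis and vertical below 0.06 rad and angle between the x axis of pellet_holder and the x axis of mount_stop, either way round below 0.15 rad and value of joint shutter_plunger above 0.0105 m and contact force between pellet_holder and stop_ledges above 1 N and contact force between the fingers and pellet_holder above 2 N and linear speed of pellet_holder below 0.02 m/s and z of each of film_holder_a, film_holder_b in the frame of rack below 0.012 m); the arm keeps its last pose, push and grip.
It fails at once if the pellet holder is forced: more than 45 N on the stop ledges (contact force between pellet_holder and stop_ledges above 45 N).
It fails at once if the pellet holder is tipped more than 35 degrees (the pellet would fall out) (angle between pellet_holder's own z axis and vertical above 0.6 rad).
It fails at once if a film holder is shifted by more than 20 mm (distance of any of film_holder_a, film_holder_b from where it was at the start of the episode above 0.02 m).
It fails at once if a dish, vial, the die or the spatula is pushed more than 30 mm (distance of any of petri_a, petri_b, vial_a, vial_b, pellet_die, spatula from where it was at the start of the episode above 0.03 m).
It fails at once if the pellet holder is dropped into the mount instead of lowered (over 0.4 m/s in the grooves) (horizontal distance between pellet_holder and mount_stop below 0.015 m and z of pellet_holder in the frame of mount_stop below 0.035 m and linear speed of pellet_holder above 0.4 m/s).
It also fails if it takes over 42 s, if anything falls off the work surface, if the arm or the gripper's body presses on something with over 40 N, if the wrist force passes 120 N, or if a joint passes its speed limit or range.

ROBOT

A 6-joint arm with a two-finger parallel gripper is mounted at the origin on the work surface. World frame = base frame: x ahead of the robot, y to its left, z up, the work surface at z = 0. Lengths are in mm, angles in degrees, forces in N, time in s.
With the tool pointing down it reaches from about 300 to 850 mm from the base axis. Payload 4.2 kg.
Tool frame: the origin (TCP) lies midway between the tips of the shut fingers; the grasp point (between the pads) lies 19 mm behind it; z points along the fingers, y is the line along which they close (so a half turn about z gives the same grasp; the last joint's range is limited). The gripper opens to 91 mm and grips with 3 to 60 N. Pads are 32 mm wide; open, the fingers measure 118 mm over their backs; the gripper's body (76 mm by 178 mm) begins 60 mm behind the grasp point.
Start: joints at [-74.828, 18.312, 89.639, -0, 72.044, -1.146], TCP at [161.558, -551.853, 213.976] pointing down, gripper open.
Joint ranges: [-177.97, 177.97], [-48.28, 115.42], [12.27, 149.76], [-77.06, 257.06], [2.81, 150.46], [-146.56, 146.56]. Speed limits (degrees/s): [147.25, 147.25, 180, 180, 180, 180].

INTERFACE

Orientations are given as [roll, pitch, yaw] about the fixed x, y, z axes, in that order (R = Rz(yaw) Ry(pitch) Rx(roll)).
In Python, from workcell import env gives the robot as it stands.
- The arm moves only by the shell command python3 -m jog 'ROWS' [FORCE]. ROWS is a JSON object of lists of equal length, an entry for each row: "jaw": the finger opening in mm, from 0 to 91.2; "slide": the shift along the tool's x, y, z in units of 30 mm (1.0 is 30 mm), a list of three; "spin": the turn about the tool's z in units of 8 degrees (1.0 is 8 degrees). In form: {"jaw": [jaw, ...], "slide": [[dx, dy, dz], ...], "spin": [spin, ...]}. A call has 1 to 10 rows; each row shifts and turns the commanded pose from where the row before left it, along the tool's axes as they then stand; what a row does not reach is not made up. A row lasts 1/10 s, in which the tool goes at most 50 mm and 8.59 degrees, less where a joint would pass 70% of its speed; a pose out of reach is approached as far as the arm can. A call is refused whole if a number of a shift passes 1 or a number of a turn 1, either way. A call with a gripper value outside its range is refused whole. The fingers move at their own pace and stop on an object; FORCE is the grip in N (left out, the last holds). Time passes only in rows, so rows that do not move let the fingers close. It gives the time, the measured TCP pose, the force, the opening and the grip force at its end, in the units of the state.
- env.state(): the state, without advancing time (a new reading comes with each control period).
- env.grab_frame(name): name is "scene" or "top" or "wrist"; returns the picture (480x640x3 uint8, red, green, blue); there is no depth.
- env.camera_model(name): a dict with "fx", "fy", "cx", "cy" (pixels), "camera_from_world" (4x4, takes a point from world to camera coordinates). Camera axes: x right, y up, looking along -z (the intrinsics and any distortion apply to the point x, -y, -z); pixel columns grow to the right and rows downward; lengths in mm; the calibration is good to about 2 mm. The wrist camera is an equidistant fisheye: a pixel r from the principal point sees the ray r / f radians off the axis. A picture is of the moment at which its call begins: read the wrist's pose just before it. camera_model takes no time and is no camera call; for the wrist camera it gives the pose at the moment of the call.
- env.job_done(): hands the job in; it is judged then, once.
The state is a dict: "time_s": time; "qpos": joint angles; "qvel": joint speeds; "effort": joint torques, N m; "ee_pos": TCP position; "ee_rot": TCP orientation; "force": force on the tool from outside, world axes, zero at the start; "torque": the same for the moment, N m; "gripper_width": finger opening in mm; "gripper_force": force on a finger pad.
Only numpy, scipy, OpenCV 4.12 (cv2) and the standard library are available. Lean on these libraries where they do the work, as an engineer would, in place of code of your own. Each camera call takes 0.05 s, during which the arm holds its last target. There are 200 camera calls.

## Working session

There is one attempt and no reset: what is moved stays moved. The work goes in short steps, Python scripts to look and compute and a shell command to move; the robot and the scene stay as the last step left them, time stands still between calls to the robot, and variables do not carry over. Pictures are saved under pics/ and viewed, at most 10 in all, crops included, and the job is handed in when it is done.

```bash
mkdir -p pics; ls; python3 - <<'E'
from workcell import env
import cv2
print(env.state())
for n in("scene","top"):
    im=env.grab_frame(n); cv2.imwrite(f"pics/{n}0.png",im[:,:,::-1]); m=env.camera_model(n); print(n,m)
E
```

```text
pics
{'time_s': 0.0, 'qpos': array([-7.48277940e+01,  1.83518879e+01,  8.97055940e+01, -6.46629677e-04,
        7.20433638e+01, -1.14719974e+00]), 'qvel': array([ 0.06738007, -0.05722754, -0.0650955 , -0.02801296, -0.19106938,
        0.00472298]), 'effort': array([-7.03172591e-04, -4.12462091e+01, -2.31973618e+01,  7.27009191e-02,
        4.58882831e-02, -1.43389316e-04]), 'ee_pos': array([ 161.4252239 , -551.35853915,  213.12330454]), 'ee_rot': array([-1.79899162e+02, -1.40438206e-03,  1.63196044e+01]), 'force': array([0.64607081, 0.15372904, 0.36380387]), 'torque': array([0.00657095, 0.02089423, 0.0463342 ]), 'gripper_force': 0.0, 'gripper_width': 91.18206106247072}
scene {'fx': 447.75130206576665, 'fy': 447.75130206576665, 'cx': 318.7265878108063, 'cy': 240.44295718094256, 'camera_from_world': array([[-6.55667604e-01,  7.55049101e-01, -9.21171537e-04,
         3.15325427e+02],
       [-4.26569089e-01, -3.69415760e-01,  8.25573018e-01,
         1.56742600e+02],
       [ 6.23007870e-01,  5.41694426e-01,  5.64294554e-01,
        -1.22733942e+03],
       [ 0.00000000e+00,  0.00000000e+00,  0.00000000e+00,
         1.00000000e+00]])}
top {'fx': 465.7445956729299, 'fy': 465.7445956729299, 'cx': 322.2665190720004, 'cy': 234.33071535991692, 'camera_from_world': array([[-1.72873999e-03, -9.99825393e-01,  1.86062996e-02,
         4.13958352e+01],
       [ 9.86482570e-01,  1.34370428e-03,  1.63860714e-01,
        -5.21340602e+02],
       [-1.63857104e-01,  1.86380628e-02,  9.86308001e-01,
        -9.81044382e+02],
       [ 0.00000000e+00,  0.00000000e+00,  0.00000000e+00,
         1.00000000e+00]])}
```

View pics/scene0.png

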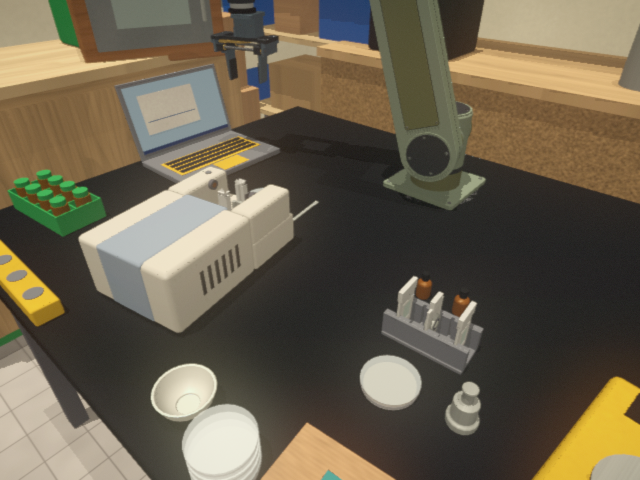

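View pics/top0.png

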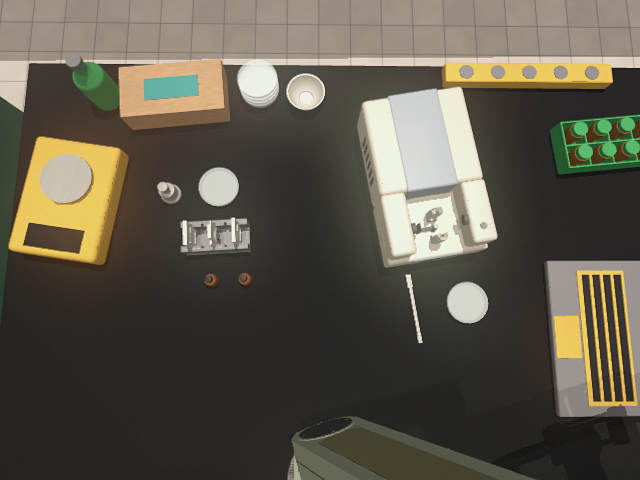

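The scene view shows the rack at about (432,325) with three plates, the middle one (435,310) seemingly with the narrow tab. The spectrometer mount is near (238,192). In the top view the rack is at (215,236) and the mount at (437,225). I'll zoom in on both.

```bash
cat > h.py <<'E'
import numpy as np,cv2
from workcell import env
def proj(n,P,m=None):
    m=m or env.camera_model(n); T=m["camera_from_world"]; p=T[:3,:3]@np.asarray(P,float)+T[:3,3]
    x,y,z=p[0],-p[1],-p[2]
    return np.array([m["fx"]*x/z+m["cx"],m["fy"]*y/z+m["cy"]])
def ray(n,uv,m=None):
    m=m or env.camera_model(n); T=m["camera_from_world"]; R=T[:3,:3]
    a,b=(uv[0]-m["cx"])/m["fx"],(uv[1]-m["cy"])/m["fy"]
    if n=="wrist":
        r=np.hypot(a,b); s=np.sin(r)/r if r>1e-9 else 1; d=np.array([a*s,-b*s,-np.cos(r)])
    else: d=np.array([a,-b,-1.])
    d=R.T@d; return -R.T@T[:3,3], d/np.linalg.norm(d)
def onz(n,uv,z,m=None):
    o,d=ray(n,uv,m); return o+d*(z-o[2])/d[2]
def tri(rays):
    A=sum(np.eye(3)-np.outer(d,d) for o,d in rays); b=sum((np.eye(3)-np.outer(d,d))@o for o,d in rays)
    X=np.linalg.solve(A,b); return X,[float(np.linalg.norm(np.cross(X-o,d))) for o,d in rays]
E
python3 - <<'E'
import cv2,numpy as np
s=cv2.imread("pics/scene0.png");t=cv2.imread("pics/top0.png")
c=lambda im,x,y,w,h,k:cv2.resize(im[y:y+h,x:x+w],None,fx=k,fy=k,interpolation=cv2.INTER_CUBIC)
a=c(t,170,205,100,75,4); b=c(t,375,185,100,75,4); d=c(s,375,265,100,75,4)[:, :]; e=c(s,190,160,100,75,4)
cv2.imwrite("pics/z.png",np.vstack([np.hstack([a,b]),np.hstack([d,e])]))
E
```

```text
(no output)
```

View pics/z.png

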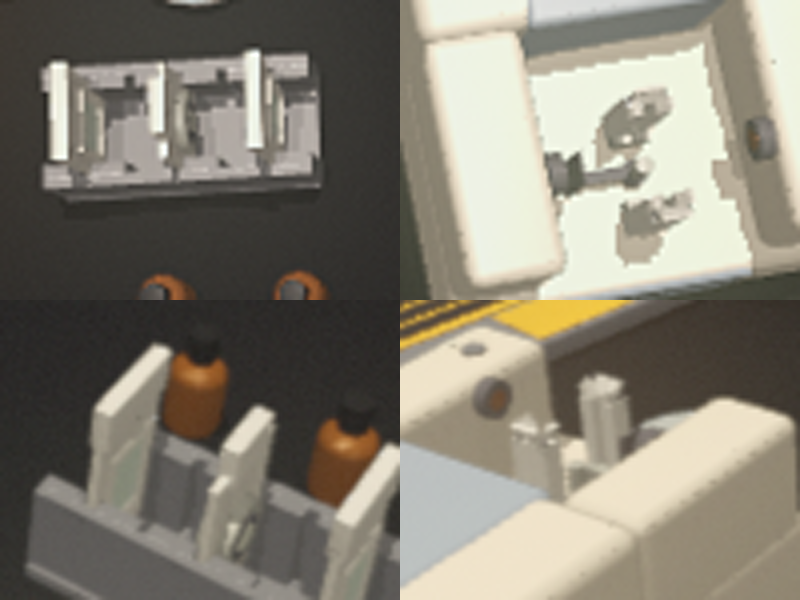

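The zoom confirms the middle plate, with the narrow tab (top view about (209,229)) and the ring, is the pellet holder. The mount's two uprights are at about (536,120) and (558,208) in the zoom, which is top view (534,215)→(409,215)/(414,237) offsets. I'll compute rough positions next.

```bash
python3 - <<'E'
from h import *
np.set_printoptions(precision=1,suppress=True)
c=lambda x,y:(170+x/4,205+y/4)
print("tab",onz("top",c(157,96),98)," scene check",proj("scene",onz("top",c(157,96),98)))
print("filmL",onz("top",c(60,110),98),"filmR",onz("top",c(255,100),98))
d=lambda x,y:(375+(x-400)/4,185+y/4)
a=onz("top",d(650,100),137);b=onz("top",d(676,206),137);print("uprights",a,b,np.linalg.norm(a-b),proj("scene",a),proj("scene",b))
print("plunger",onz("top",d(640,172),100))
for p in[(210,281),(245,279)]:print("vial",onz("top",p,56))
print("die",onz("top",(171,190),72),"petri",onz("top",(467,303),16))
m=env.camera_model("wrist");T=m["camera_from_world"];print(m["fx"],m["cx"],m["cy"],-T[:3,:3].T@T[:3,3],T[:3,:3],env.state()["ee_pos"])
E
```

```text
tab [523.  276.5  98. ]  scene check [435.2 296.8]
filmL [515.6 326.1  98. ] filmR [521.  225.9  98. ]
uprights [ 555.8 -189.8  137. ] [ 501.6 -200.5  137. ] 55.250938165468625 [223.7 189.6] [240.6 178.9]
plunger [ 525.5 -193.   100. ]
vial [418.3 280.2  56. ]
vial [422.5 206.2  56. ]
die [612.9 367.7  72. ] petri [ 372.  -279.5   16. ]
371.64829954431775 318.76359665986604 238.02782983729264 [ 224.2 -532.9  383.3] [[ 0.3 -1.  -0. ]
 [ 0.9  0.3 -0.2]
 [ 0.2  0.1  1. ]] [ 161.5 -551.4  213.2]
```

```bash
python3 -m jog '{"jaw":[91,91,91,91,91,91,91,91,91,91],"slide":[[0.94,-0.6,-0.12],[0.94,-0.6,-0.12],[0.94,-0.6,-0.12],[0.94,-0.6,-0.12],[0.94,-0.6,-0.12],[0.94,-0.6,-0.12],[0.94,-0.6,-0.12],[0.94,-0.6,-0.12],[0.94,-0.6,-0.12],[0.94,-0.6,-0.12]],"spin":[0,0,0,0,0,0,0,0,0,0]}' && python3 -m jog '{"jaw":[91,91,91,91,91,91],"slide":[[0.94,-0.6,-0.12],[0.94,-0.6,-0.12],[0.9,-0.6,-0.12],[0.5,-0.5,-0.12],[0,0,0],[0,0,0]],"spin":[0,0,0,0,0,0]}'
python3 - <<'E'
from h import *
import pickle
s=env.state();m=env.camera_model("wrist");im=env.grab_frame("wrist")[:,:,::-1]
cv2.imwrite("pics/w1.png",im);pickle.dump(m,open("w1.pkl","wb"));print(s["ee_pos"],s["ee_rot"],s["force"],s["time_s"])
E
```

```text
time_s: 1.1
ee_pos: [382.1, -298.6, 249.8]
ee_rot: [-180.0, 0.0, 16.3]
force: [0.4, 0.6, -0.4]
gripper_width: 91.2
gripper_force: 0.0
time_s: 1.7
ee_pos: [456.3, -206.0, 264.0]
ee_rot: [180.0, 0.1, 16.4]
force: [-0.1, -0.1, 0.2]
gripper_width: 91.2
gripper_force: 0.0
[ 456.34629465 -206.01397026  263.97866356] [1.7999655e+02 6.3821466e-02 1.6376460e+01] [-0.05170068 -0.1247179   0.15643018] 1.7
```

View pics/w1.png

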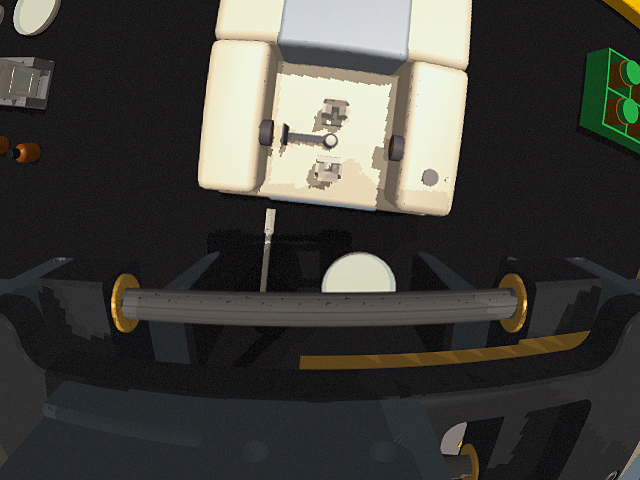

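The wrist view shows the mount: plunger at (331,141), far upright at about (335,110), near upright at about (325,170). I'll move the camera more directly above for a second view.

```bash
python3 -m jog '{"jaw":[91,91,91,91],"slide":[[0.8,0,0],[0.8,0,0],[0,0,0],[0,0,0]],"spin":[0.65,0,0,0]}'
python3 - <<'E'
from h import *
import pickle
s=env.state();m=env.camera_model("wrist");im=env.grab_frame("wrist")[:,:,::-1]
cv2.imwrite("pics/w2.png",im);pickle.dump(m,open("w2.pkl","wb"));print(s["ee_pos"],s["ee_rot"],s["time_s"])
a=cv2.imread("pics/w1.png");o=(-s["ee_pos"]*0)
P=np.array([528,-195,137.])
# crops 80x60 *5
r=lambda x,y:cv2.resize(a_[y:y+100,x:x+80],None,fx=5,fy=5,interpolation=cv2.INTER_CUBIC)
a_=a;A=r(290,90)
T=m["camera_from_world"];p=T[:3,:3]@P+T[:3,3];x,y,z=p[0],-p[1],-p[2];h=np.hypot(x,y);th=np.arctan2(h,z)
u=m["cx"]+m["fx"]*th*x/h;v=m["cy"]+m["fy"]*th*y/h;print(u,v)
a_=im;x0,y0=int(u)-40,int(v)-50;B=r(x0,y0);print("B origin",x0,y0)
cv2.imwrite("pics/z2.png",np.hstack([A,B]))
E
```

```text
time_s: 2.15
ee_pos: [502.3, -195.4, 263.8]
ee_rot: [-180.0, 0.1, 11.1]
force: [-0.8, 0.6, -0.6]
gripper_width: 90.8
gripper_force: 0.0
[ 502.32799873 -195.42790074  263.77697896] [-1.79977395e+02  1.07688269e-01  1.10704280e+01] 2.15
325.31780496938154 200.24527047667667
B origin 285 150
```

View pics/z2.png

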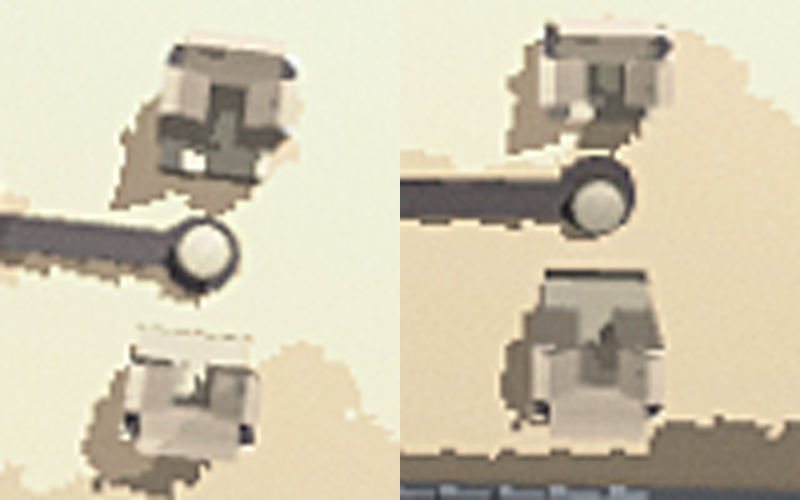

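Second crop (right) shows: plunger cap centre at crop (598,207), far upright outer corners (550,35)/(665,40), near upright (540,408)/(655,408). First crop (left): plunger (205,250), far corners (180,50)/(290,68), near corners (131,422)/(245,435).

```bash
python3 - <<'E'
from h import *
import pickle
np.set_printoptions(precision=2,suppress=True)
m1=pickle.load(open("w1.pkl","rb"));m2=pickle.load(open("w2.pkl","rb"))
A=lambda x,y:(290+x/5-.4,90+y/5-.4);B=lambda x,y:(285+(x-400)/5-.4,150+y/5-.4)
for n,a,b,z in[("plunger",(205,250),(598,207),100),("far",(235,59),(607,38),137),("near",(188,428),(598,408),137),("farL",(180,50),(550,35),137),("farR",(290,68),(665,40),137),("nearL",(131,422),(540,408),137),("nearR",(245,435),(655,408),137)]:
    print(n,*tri([ray("wrist",A(*a),m1),ray("wrist",B(*b),m2)]),onz("wrist",A(*a),z,m1)[:2],onz("wrist",B(*b),z,m2)[:2])
E
```

```text
plunger [ 531.23 -194.08   99.81] [0.13610499727482517, 0.13610499727476702] [ 531.23 -194.22] [ 531.24 -193.94]
far [ 561.94 -189.17  128.6 ] [0.16608805532729543, 0.16608805532729845] [ 560.78 -189.27] [ 562.06 -188.82]
near [ 501.48 -199.29  130.99] [0.12753341728605808, 0.1275334172860279] [ 501.82 -198.92] [ 502.79 -199.08]
farL [ 560.67 -180.1   129.53] [0.29468771791024484, 0.29468771791028653] [ 559.68 -180.56] [ 560.8  -179.87]
farR [ 563.44 -198.41  126.69] [0.035330484481171105, 0.03533048448113961] [ 561.95 -198.  ] [ 563.56 -197.91]
nearL [ 499.85 -189.94  131.93] [0.04548528830299839, 0.045485288302906136] [ 500.18 -189.93] [ 500.97 -189.76]
nearR [ 502.95 -208.7   129.31] [0.19957128109786862, 0.1995712810979106] [ 503.34 -207.96] [ 504.58 -208.23]
```

Mount centre is about (531.4, -194.1), stop at z ≈ 88, yaw ≈ 9.4°. Next is the rack.

```bash
python3 -m jog '{"jaw":[91,80,70,60,50,40,40,40,40,40],"slide":[[0,0,0],[-0.04,-0.98,0.05],[-0.04,-0.98,0.05],[-0.04,-0.98,0.05],[-0.04,-0.98,0.05],[-0.04,-0.98,0.05],[-0.04,-0.98,0.05],[-0.04,-0.98,0.05],[-0.04,-0.98,0.05],[-0.04,-0.98,0.05]],"spin":[1,0,0,0,0,0,0,0,0,0]}' && python3 -m jog '{"jaw":[40,40,40,40,40,40,40,40,40],"slide":[[-0.04,-0.98,0.05],[-0.04,-0.98,0.05],[-0.04,-0.98,0.05],[-0.04,-0.98,0.05],[-0.04,-0.98,0.05],[-0.04,-0.98,0.05],[-0.04,-0.9,0.05],[0,0,0],[0,0,0]],"spin":[0,0,0,0,0,0,0,0,0]}'
cat > w.py <<'E'
from h import *
import pickle,sys
k,P,hw=sys.argv[1],np.array(eval(sys.argv[2]),float),int(sys.argv[3])
s=env.state();m=env.camera_model("wrist");im=env.grab_frame("wrist")[:,:,::-1]
cv2.imwrite(f"pics/{k}.png",im);pickle.dump(m,open(k+".pkl","wb"));print(s["ee_pos"],s["ee_rot"],s["time_s"])
T=m["camera_from_world"];p=T[:3,:3]@P+T[:3,3];x,y,z=p[0],-p[1],-p[2];h=np.hypot(x,y);th=np.arctan2(h,z)
u=m["cx"]+m["fx"]*th*x/h;v=m["cy"]+m["fy"]*th*y/h
x0,y0=max(0,int(u)-hw),max(0,int(v)-hw);f=400/(2*hw);print("origin",x0,y0,"scale",f)
cv2.imwrite(f"pics/{k}c.png",cv2.resize(im[y0:y0+2*hw,x0:x0+2*hw],(400,400),interpolation=cv2.INTER_CUBIC))
E
python3 w.py w3 [523,276.5,98] 50
python3 -m jog '{"jaw":[40,40,40,40],"slide":[[0.9,0,0],[0.9,0,0],[0,0,0],[0,0,0]],"spin":[0,0,0,0]}'; python3 w.py w4 [523,276.5,98] 50
python3 -c "
import cv2;cv2.imwrite('pics/z3.png',cv2.hconcat([cv2.imread('pics/w3c.png'),cv2.imread('pics/w4c.png')]))"
```

```text
time_s: 3.2
ee_pos: [476.9, 69.1, 251.0]
ee_rot: [180.0, 0.0, 3.1]
force: [1.7, -0.0, -0.2]
gripper_width: 40.0
gripper_force: 0.0
time_s: 4.1
ee_pos: [458.2, 270.6, 240.3]
ee_rot: [179.9, 0.0, 3.1]
force: [0.4, -0.2, -0.3]
gripper_width: 40.0
gripper_force: 0.0
[458.22978605 270.63253859 240.29726797] [1.79931052e+02 2.18670321e-02 3.13121436e+00] 4.1
origin 266 100 scale 4.0
time_s: 4.55
ee_pos: [512.6, 273.0, 240.1]
ee_rot: [180.0, 0.1, 3.0]
force: [0.5, -0.3, -0.4]
gripper_width: 39.8
gripper_force: 0.0
[512.60616138 272.98959625 240.1232215 ] [1.79958720e+02 6.09871048e-02 2.98988428e+00] 4.55
origin 266 164 scale 4.0
```

View pics/z3.png

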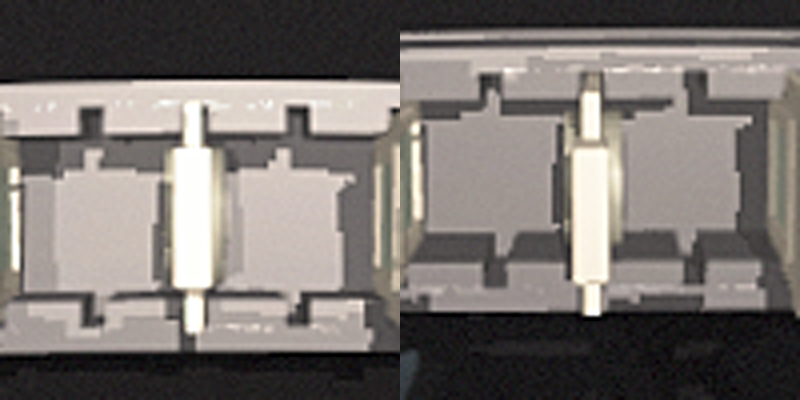

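The crops show the tab's top face: left view cols 174–212, rows 147–290; right view cols 573–608, rows 146–283. It is nearly aligned with the tool.

```bash
python3 - <<'E'
from h import *
import pickle
np.set_printoptions(precision=2,suppress=True)
m3=pickle.load(open("w3.pkl","rb"));m4=pickle.load(open("w4.pkl","rb"))
A=lambda x,y:(266+x/4-.4,100+y/4-.4);B=lambda x,y:(266+(x-400)/4-.4,164+y/4-.4)
for n,a,b in[("c",(193,218.5),(590.5,214.5)),("far",(193,147),(591.5,146)),("near",(192,290),(589,283))]:
    print(n,*tri([ray("wrist",A(*a),m3),ray("wrist",B(*b),m4)]),onz("wrist",A(*a),98,m3)[:2],onz("wrist",B(*b),98,m4)[:2])
# min-area rect of bright tab per view
for k,m,x0,y0 in(("w3",m3,266,100),("w4",m4,266,164)):
    g=cv2.cvtColor(cv2.imread(f"pics/{k}.png"),cv2.COLOR_BGR2GRAY)[y0:y0+100,x0:x0+100]
    w=g[38:70,36:60]>205; c=[np.mean(np.where(r)[0]) for r in w[2:30]]; print(k,np.polyfit(range(28),c,1))
E
```

```text
c [520.01 278.83  93.45] [0.060287069970881395, 0.06028706997096618] [520.06 278.71] [520.84 278.86]
far [535.18 279.47  95.07] [0.0805508103357353, 0.08055081033567103] [535.07 279.51] [535.58 279.37]
near [504.74 278.33  93.21] [0.15118220718760617, 0.1511822071876412] [505.03 278.13] [505.84 278.46]
w3 [ 0.   11.47]
w4 [-0.07 12.44]
```

```bash
python3 -m jog '{"jaw":[40,40,40,40,40,40,40,40,40],"slide":[[0.27,-0.18,0.6],[0,0,0.9],[0,0,0.9],[0,0,0.9],[0,0,0.9],[0,0,0.7],[0,0,0.7],[0,0,0],[0,0,0]],"spin":[0,0,0,0,0,0,0,0,0]}' && python3 -m jog '{"jaw":[30,20,14,10,6,4,4,4],"slide":[[0,0,0],[0,0,0],[0,0,0],[0,0,0],[0,0,0],[0,0,0],[0,0,0],[0,0,0]],"spin":[0,0,0,0,0,0,0,0]}' 50
```

```text
time_s: 5.5
ee_pos: [520.0, 280.2, 72.9]
ee_rot: [180.0, -0.0, 3.1]
force: [0.4, -0.4, 0.1]
gripper_width: 40.1
gripper_force: 0.0
time_s: 6.3
ee_pos: [520.6, 279.7, 72.7]
ee_rot: [179.9, -0.0, 3.1]
force: [-0.5, -6.0, 5.4]
gripper_width: 7.7
gripper_force: 50.0
```

```bash
python3 -m jog '{"jaw":[4,4,4,4,4,4,4,4,4],"slide":[[0,0,-0.3],[0,0,-0.5],[0,0,-0.6],[0,0,-0.8],[0,0,-0.9],[0,0,-0.9],[0,0,-0.9],[0,0,-0.7],[0,0,0]],"spin":[0,0,0,0,0,0,0,0,0]}'; python3 - <<'E'
from h import *
s=env.grab_frame("scene")[:,:,::-1];t=env.grab_frame("top")[:,:,::-1]
st=env.state();print(st["ee_pos"],st["gripper_width"])
u=proj("scene",[520,280,210]).astype(int);print(u)
x,y=max(0,u[0]-60),max(0,u[1]-60)
cv2.imwrite("pics/l.png",np.hstack([cv2.resize(s[y:y+150,x:x+130],None,fx=3,fy=3),cv2.resize(t[170:320,150:280],None,fx=3,fy=3)]))
E
```

```text
time_s: 7.2
ee_pos: [521.7, 282.3, 243.7]
ee_rot: [-179.7, -0.4, 3.1]
force: [0.3, 1.1, -0.5]
gripper_width: 8.0
gripper_force: 50.0
[519.92980149 280.96288673 239.84245464] 8.088696914774696
[449 237]
```

View pics/l.png

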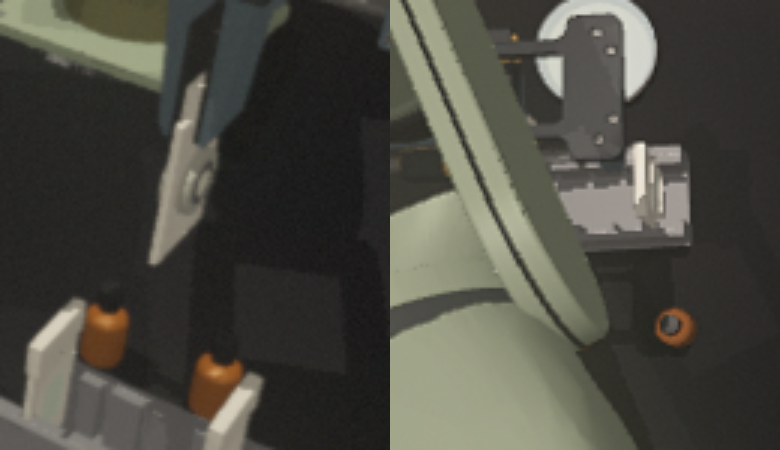

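The holder is out, upright and gripped by its tab, and the film holders are still in the rack. Now to above the mount.

```bash
python3 -m jog '{"jaw":[4,4,4,4,4,4,4,4,4,4],"slide":[[0,0,0],[0,0,0],[-0.14,0.5,0],[-0.14,0.9,0],[-0.14,0.95,0],[-0.14,0.95,0],[-0.14,0.95,0],[-0.14,0.95,0],[-0.14,0.95,0],[-0.14,0.95,0]],"spin":[-0.4,-0.4,0,0,0,0,0,0,0,0]}' && python3 -m jog '{"jaw":[4,4,4,4,4,4,4,4,4,4],"slide":[[-0.14,0.95,0],[-0.14,0.95,0],[-0.14,0.95,0],[-0.14,0.95,0],[-0.14,0.95,0],[-0.14,0.95,0],[-0.14,0.95,0],[-0.14,0.8,0],[0,0.4,0],[0,0,0]],"spin":[0,0,0,0,0,0,0,0,0,0]}';python3 -m jog '{"jaw":[4,4,4],"slide":[[0,0,0],[0,0,0],[0,0,0]],"spin":[0,0,0]}'
```

```text
time_s: 8.3
ee_pos: [521.1, 62.8, 239.1]
ee_rot: [-180.0, 0.1, 9.4]
force: [-0.1, 0.3, -0.9]
gripper_width: 7.5
gripper_force: 50.0
time_s: 9.3
ee_pos: [527.6, -174.2, 239.4]
ee_rot: [-180.0, 0.1, 9.3]
force: [-0.6, 0.3, -1.7]
gripper_width: 7.9
gripper_force: 50.0
time_s: 9.6
ee_pos: [528.2, -172.0, 240.4]
ee_rot: [-180.0, -0.0, 9.6]
force: [-0.7, 0.6, -1.4]
gripper_width: 7.8
gripper_force: 50.0
```

```bash
python3 -m jog '{"jaw":[4,4,4,4,4,4,4],"slide":[[0,0.4,0],[0,0.33,0],[0,0,0.5],[0,0,0.5],[0,0,0],[0,0,0],[0,0,0]],"spin":[0,0,0,0,0,0,0]}'; python3 - <<'E'
from h import *
P=[]
s=env.grab_frame("scene")[:,:,::-1]
for i in range(4):
    P.append(env.state()["ee_pos"]); t=env.grab_frame("top")[:,:,::-1]
w=env.grab_frame("wrist")[:,:,::-1];P.append(env.state()["ee_pos"])
print(np.round(P,1),np.mean(P,0),env.state()["ee_rot"])
cv2.imwrite("pics/m.png",np.hstack([cv2.resize(s[135:225,190:270],(400,450),interpolation=2),cv2.resize(w[180:480,170:437],(400,450))]))
E
```

```text
time_s: 10.3
ee_pos: [532.4, -195.1, 211.2]
ee_rot: [179.9, -0.1, 9.5]
force: [0.3, -0.1, -0.9]
gripper_width: 7.6
gripper_force: 50.0
[[ 532.4 -195.   211.3]
 [ 532.4 -194.9  211.2]
 [ 532.3 -194.8  211.1]
 [ 532.1 -194.7  211. ]
 [ 532.  -194.7  210.7]] [ 532.24481037 -194.83431239  211.08543747] [ 1.79974396e+02 -3.46489260e-02  9.52345240e+00]
```

View pics/m.png

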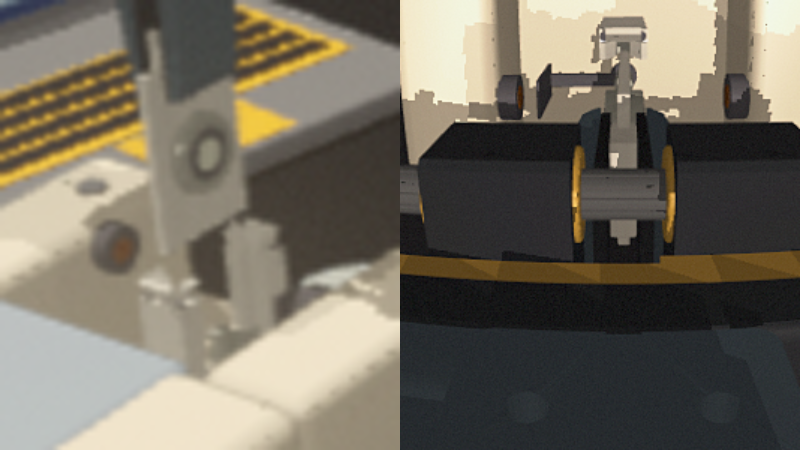

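The wrist view shows the far upright (crop column ~624) and the plate (~624) both on the tool's centre plane, so the lateral fit is good. The scene view shows the foot just above the two uprights. I'll lower it gently into the flare.

```bash
python3 - <<'E'
from h import *
c=lambda x,y:(190+x/5,135+y/5)
print(proj("scene",[532,-194.3,146]),c(205,230),proj("scene",[531.4,-194.1,137]),c(211,257))
E
python3 -m jog '{"jaw":[4,4,4,4,4,4],"slide":[[0,0,0.25],[0,0,0.25],[0,0,0.25],[0,0,0.25],[0,0,0],[0,0,0]],"spin":[0,0,0,0,0,0]}'
```

```text
[230.84421433 180.9293405 ] (231.0, 181.0) [231.62023462 184.78537798] (232.2, 186.4)
time_s: 11.2
ee_pos: [531.8, -194.6, 180.0]
ee_rot: [-180.0, 0.0, 9.5]
force: [-0.5, -0.8, -1.3]
gripper_width: 8.0
gripper_force: 50.0
```

```bash
python3 -m jog '{"jaw":[4,4,4,4,4,4,4,4],"slide":[[0,0,0.2],[0,0,0.2],[0,0,0],[0,0,0.1],[0,0,0.1],[0,0,0.1],[0,0,0],[0,0,0]],"spin":[0,0,0,0,0,0,0,0]}'; python3 -m jog '{"jaw":[4,4,4,4],"slide":[[0,0,0.05],[0,0,0.05],[0,0,0],[0,0,0]],"spin":[0,0,0,0]}'
```

```text
time_s: 12.0
ee_pos: [532.1, -194.8, 160.5]
ee_rot: [180.0, -0.1, 9.5]
force: [-2.4, 0.5, 6.0]
gripper_width: 7.5
gripper_force: 50.0
time_s: 12.4
ee_pos: [532.2, -194.8, 157.8]
ee_rot: [179.9, -0.1, 9.5]
force: [-1.7, 0.6, 6.5]
gripper_width: 7.8
gripper_force: 50.0
```

```bash
python3 -m jog '{"jaw":[4,4,4,4,4],"slide":[[0,0,0.05],[0,0,0.05],[0,0,0],[0,0,0],[0,0,0]],"spin":[0,0,0,0,0]}'; python3 -m jog '{"jaw":[4,4,4],"slide":[[0,0,0.03],[0,0,0],[0,0,0]],"spin":[0,0,0]}'; python3 -m jog '{"jaw":[4,4,4],"slide":[[0,0,0.03],[0,0,0],[0,0,0]],"spin":[0,0,0]}'
```

```text
time_s: 12.9
ee_pos: [532.2, -194.9, 155.0]
ee_rot: [179.9, -0.1, 9.5]
force: [-1.7, 1.5, 7.9]
gripper_width: 7.8
gripper_force: 50.0
time_s: 13.2
ee_pos: [532.2, -194.9, 154.1]
ee_rot: [179.9, -0.1, 9.5]
force: [-1.2, 0.6, 8.3]
gripper_width: 7.9
gripper_force: 50.0
time_s: 13.5
ee_pos: [532.2, -194.8, 153.2]
ee_rot: [179.9, -0.1, 9.5]
force: [-2.3, 0.5, 8.3]
gripper_width: 7.4
gripper_force: 50.0
```

```bash
python3 -m jog '{"jaw":[4,4,4],"slide":[[0,0,0.03],[0,0,0],[0,0,0]],"spin":[0,0,0]}'; python3 -m jog '{"jaw":[4,4,4],"slide":[[0,0,0.02],[0,0,0],[0,0,0]],"spin":[0,0,0]}'
```

```text
time_s: 13.8
ee_pos: [532.2, -194.9, 152.7]
ee_rot: [179.9, -0.1, 9.5]
force: [-2.8, -0.2, 10.7]
gripper_width: 7.8
gripper_force: 50.0
time_s: 14.1
ee_pos: [532.2, -194.9, 152.6]
ee_rot: [179.9, -0.1, 9.5]
force: [-2.9, 1.5, 12.6]
gripper_width: 7.7
gripper_force: 50.0
```

```bash
python3 -m jog '{"jaw":[4,4,4],"slide":[[0,0,0.03],[0,0,0],[0,0,0]],"spin":[0,0,0]}'; python3 -m jog '{"jaw":[4,4,4,4],"slide":[[0,0,0.03],[0,0,0],[0,0,0],[0,0,0]],"spin":[0,0,0,0]}'
```

```text
time_s: 14.4
ee_pos: [532.3, -195.1, 152.6]
ee_rot: [179.9, -0.2, 9.5]
force: [-5.6, 0.2, 15.9]
gripper_width: 7.7
gripper_force: 50.0
time_s: 14.8
ee_pos: [532.4, -195.1, 152.5]
ee_rot: [179.9, -0.2, 9.5]
force: [-6.1, 1.2, 20.5]
gripper_width: 7.5
gripper_force: 50.0
```

TCP has stopped at z ≈ 152.5 (foot ≈ 88) while the force rises to about 20 N, so roughly 12 N goes onto the ledges. One check that it is steady, then I hand in.

```bash
python3 -m jog '{"jaw":[4,4,4,4,4],"slide":[[0,0,0],[0,0,0],[0,0,0],[0,0,0],[0,0,0]],"spin":[0,0,0,0,0]}'; python3 -c "
from workcell import env
s=env.state();print(s['force'],s['ee_pos'],s['torque'])
if 15<s['force'][2]<30: print(env.job_done())"
```

```text
time_s: 15.3
ee_pos: [532.3, -195.1, 152.5]
ee_rot: [179.9, -0.2, 9.5]
force: [-5.6, 0.9, 20.6]
gripper_width: 7.4
gripper_force: 50.0
[-5.62840099  0.88669321 20.55281169] [ 532.34222875 -195.10026969  152.51584579] [ 0.36538972  1.34172419 -0.0119078 ]
the job is handed in; nothing more can be done
None
```

I handed in the job at 15.3 s with the pellet holder in the slide mount and still gripped. By force and height readings it is on the stop ledges, with an estimated 12 N on them; the judge returned no verdict.

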